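# Load the last potted cutting and bolt the crate gate

## Task

Get the bonsai carrying crate ready to go: lift the potted cutting that stands in the way of the open gate, set it upright on the empty drip saucer inside the crate and let go. Then swing the gate fully shut, and only then slide its bolt across until the tip is fully home in the keeper. Leave the two pots already in the crate, the mister bottle and the wire spool as they stand.

Things in the scene. Friction and masses are not known exactly. Their poses are not given: they have to be found in the camera images.
- crate: Open wooden carrying crate, fixed. Origin: centre of its underside, on the bench. Its frame: long axis y, closed end -150 mm, gate end +150 mm; inside x -84 to +84 mm; side walls 12 mm thick, 69 mm high; floor 8 mm thick. At y = +150 stand two posts 24 mm square: hinge post at x = +100 (72 mm high), keeper post at x = -88 (91 mm high with keeper).
- gate_hinge (a point): Point on the gate's upright hinge axis, 40 mm above the bench, at x = +80, y = +150 mm of the crate; its axes are the crate's.
- gate (a joint): Gate angle (rad): 0 shut on its stop, 1.57 square open, 1.9 at most. Slatted leaf 154 mm long from the hinge axis, 16 mm thick (8 mm each side of the axis), 73 mm high, upper slat from 42 mm up. Shut, it runs from the hinge to the crate's -x; it opens outward, free end towards the crate's +y. Stiff hinge (0.12 N m): stays where left.
- bolt_knob (a point): Centre of the bolt's upright steel knob (14 mm diameter, spanning 83 to 112 mm above the bench), on top of the gate in its mid-plane, 74 mm + bolt joint value from the hinge axis. Guide straps cross the bolt 52 and 134 mm from the hinge axis, tops 87 mm above the bench.
- bolt (a joint): Slide of the barrel bolt along the gate's top (m): 0 fully drawn towards the hinge, 0.044 at its stop; grows as the knob goes away from the hinge (to the crate's -x with the gate shut). Tip at 140 mm + joint value from the hinge axis, right through the keeper at 0.040. Friction 2.5 N, no spring, stays where left.
- keeper (a point): Centre of the steel keeper bridge on the near gate post, 24 mm long in the crate's x, 79 mm above the bench: the bolt's tip slides into it.
- stray_mid (a point): Centre, half-way up, of the black potted cutting standing outside the crate in the gate's swing. Pot 60 mm in diameter (base 50 mm, straight from 30 mm up), 75 mm high; small round foliage on top within 21 mm of the axis, up to 92 mm above its base. 0.17 to 0.35 kg.
- saucer: Empty round black drip saucer fixed on the crate's floor in the free one of three bays in a row along the crate's y. Outside diameter 80 mm, inside 74 mm, 10 mm high, floor 4 mm thick. Origin: centre of its underside, 8 mm above the bench, so a pot on it has its base 12 mm above the bench.
- pot_a_mid (a point): Centre, half-way up, of a pot already in the crate, shaped like the stray one. Not to be disturbed.
- pot_b_mid (a point): Centre, half-way up, of the other pot already in the crate, shaped like the stray one. Not to be disturbed.
- mister_mid (a point): Centre, half-way up, of a white bottle 60 mm in diameter, 170 mm high, standing beyond the gate's swing. Not to be disturbed.
- spool_mid (a point): Centre, half-way up, of an aluminium wire spool 60 mm in diameter, 40 mm high, standing on the robot's side of the crate. Not to be disturbed.
Mind the look-alikes: they are no part of the job. Leave any red or yellow look-alike of the part that bears stray_mid alone.

How it is judged:
On the way, in this order (a step that is already met when the one before it is completed fails the run):
1. the stray pot stands upright on the saucer, let go (horizontal distance between stray_mid and saucer below 0.014 m and height (world z) of stray_mid below 0.054 m and angle between stray_mid's own z axis and vertical below 0.1 rad and contact force between stray and the fingers below 0.1 N), for 0.2 s.
2. the gate is fully shut (value of joint gate below 0.04 rad), for 0.1 s.
3. the bolt is fully home in the keeper (value of joint bolt above 0.04 m), for 0.1 s.
At the end, for the whole second after the job is handed in: The stray pot stands upright (within 0.1 rad) on the saucer's floor, its axis within 14 mm of the saucer's; the gate is shut to within 0.04 rad; the bolt has slid at least 40 mm, its tip right through the keeper (horizontal distance between stray_mid and saucer below 0.014 m and height (world z) of stray_mid below 0.054 m and angle between stray_mid's own z axis and vertical below 0.1 rad and value of joint gate below 0.04 rad and value of joint bolt above 0.04 m); the robot touches nothing.
It fails at once if a pot already in the crate is moved over 20 mm or tipped (distance of any of pot_a_mid, pot_b_mid from where it was at the start of the episode above 0.02 m or angle between any of pot_a_mid, pot_b_mid's own z axis and vertical above 0.4 rad).
It fails at once if the mister or the spool is moved over 25 mm (distance of any of mister_mid, spool_mid from where it was at the start of the episode above 0.025 m).
It fails at once if the stray pot is tipped over 0.5 rad (angle between stray_mid's own z axis and vertical above 0.5 rad).
It fails at once if the bolt is pushed out while the gate is still open (value of joint bolt above 0.022 m and value of joint gate above 0.1 rad).
It also fails if it takes over 66 s, if anything falls off the work surface, if the arm or the gripper's body presses on something with over 40 N, if the wrist force passes 120 N, or if a joint passes its speed limit or range.

## Robot

A 6-joint arm with a two-finger parallel gripper is mounted at the origin on the work surface. World frame = base frame: x ahead of the robot, y to its left, z up, the work surface at z = 0. Lengths are in m, angles in rad, forces in N, time in s.
With the tool pointing down it reaches from about 0.25 to 0.775 m from the base axis. Payload 8.9 kg.
Tool frame: the origin (TCP) lies where the fingers leave the gripper's body, on its centre line; the fingertips stand 73 mm ahead of it and the grasp point (between the pads) lies 54 mm ahead of it; z points along the fingers, y is the line along which they close (so a half turn about z gives the same grasp; the last joint's range is limited). The gripper opens to 85 mm and grips with 20 to 120 N. Pads are 22 mm wide; open, the fingers measure 114 mm over their backs; the gripper's body (76 mm by 85 mm) begins 54 mm behind the grasp point. The pads swing forward as they close: fully open they stand 13 mm farther back than shut.
Start: joints at [-1.304, 0.291, -0.153, 1.127, 0, 1.431], TCP at [0.207, -0.482, 0.304] pointing down, gripper open.
Joint ranges: [-2.52, 2.52], [-0.91, 1.74], [-1.3, 1.37], [-1.96, 2.02], [-1.52, 1.47], [-3.14, 3.14]. Speed limits (rad/s): [2.22, 2.22, 2.79, 3.14, 3.14, 3.14].

## Interface

Orientations are given as a 3x3 rotation matrix whose columns are the frame's x, y, z axes.
In Python, from rig import arm, imaging, job gives the robot as it stands. The module is installed in compiled form; this text tells all that it offers.
- The arm moves only by the tool carry_out, never from a script. Its argument "targets" is a list of rows, each a list of 4 numbers: the shift along the tool's x, y, z in cm, then the turn about the tool's z in rad. A call has 1 to 10 rows; each row shifts and turns the commanded pose from where the row before left it, along the tool's axes as they then stand; what a row does not reach is not made up. A row lasts 1/12 s, in which the tool goes at most 41.7 mm and 7.16 degrees, less where a joint would pass 70% of its speed; a pose out of reach is approached as far as the arm can. A call is refused whole if a number of a shift passes 4.17 or a number of a turn 0.125, either way. A call with a gripper value outside its range is refused whole. "jaw" is the closure in counts, from 0 (fully open) to 255 (shut), set as the call begins (left out, the last holds). The fingers move at their own pace and stop on an object; the grip force is fixed at half the most. Time passes only in rows, so rows that do not move let the fingers close. It gives the time, the measured TCP pose, the force, the opening and the grip force at its end, in the units of the state.
- arm.state(): the state, without advancing time (a new reading comes with each control period).
- imaging.read_camera(name): name is "side" or "top" or "wrist"; returns the picture (480x640x3 uint8, red, green, blue); there is no depth.
- imaging.get_calibration(name): a dict with "fx", "fy", "cx", "cy" (pixels), "R" (3x3) and "t" (3): a world point X has camera coordinates R X + t. Camera axes: x right, y down, z forward; pixel columns grow to the right and rows downward; lengths in m; the calibration is good to about 2 mm. The wrist camera is an equidistant fisheye: a pixel r from the principal point sees the ray r / f radians off the axis. A picture is of the moment at which its call begins: read the wrist's pose just before it. get_calibration takes no time and is no camera call; for the wrist camera it gives the pose at the moment of the call.
- job.close_job(): hands the job in; it is judged then, once.
The state is a dict: "time": time; "qpos": joint angles; "qd": joint speeds; "joint_efforts": joint torques, N m; "tool_pos": TCP position; "orientation": TCP orientation; "wrist_force": force on the tool from outside, world axes, zero at the start; "torque": the same for the moment, N m; "gripper_width": finger opening in m; "gripper_force": force on a finger pad.
Only numpy, scipy, OpenCV 4.12 (cv2) and the standard library are available. Lean on these libraries where they do the work, as an engineer would, in place of code of your own. Each camera call takes 0.05 s, during which the arm holds its last target. There are 200 camera calls.

## Working session

There is one attempt and no reset: what is moved stays moved. The work goes in short steps, Python scripts to look and compute and a tool call to move; the robot and the scene stay as the last step left them, time stands still between calls to the robot, and variables do not carry over. Pictures are saved under pics/ and viewed, at most 10 in all, crops included, and the job is handed in when it is done.

Besides the shell and the picture viewer there is one more tool, called after ">>>" as name(argument=value, ...) on one line, values as JSON. carry_out: Moves the arm, as the interface text tells. Its arguments: {"type":"object","properties":{"targets":{"type":"array","items":{"type":"array","items":{"type":"number"}}},"jaw":{"type":"number"}},"required":["targets"]}

```bash
mkdir -p pics
python3 - <<'E'
from rig import arm, imaging
import cv2,numpy as np
s=arm.state();print(s['time'],s['tool_pos'],np.round(s['orientation'],3).tolist(),s['gripper_width'])
for n in('side','top'):
    im=imaging.read_camera(n);cv2.imwrite(f'pics/{n}0.png',im[:,:,::-1]);c=imaging.get_calibration(n)
    print(n,c['fx'],c['cx'],c['cy'],np.round(c['R'],3).tolist(),c['t'], -np.array(c['R']).T@c['t'])
E
```

```text
0.0 [ 0.20711779 -0.48204374  0.30333628] [[0.919, 0.395, -0.0], [0.395, -0.919, 0.001], [0.0, -0.001, -1.0]] 0.08540102227810795
side 437.58191380518855 321.0545275089171 244.8174112993044 [[0.984, -0.175, 0.02], [-0.11, -0.697, -0.708], [0.138, 0.695, -0.706]] [-0.5102158   0.17796241  0.7760839 ] [ 0.41467663 -0.50462188  0.6838838 ]
top 529.0169962104096 321.96980366508257 245.48078717240998 [[0.005, -1.0, 0.023], [-0.997, -0.007, -0.083], [0.083, -0.022, -0.996]] [0.08103984 0.52592158 1.00604162] [0.43975557 0.10690014 1.04425481]
```

View pics/side0.png

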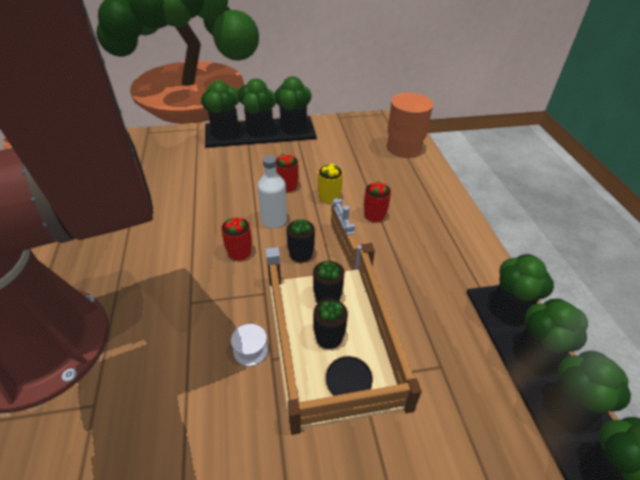

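View pics/top0.png

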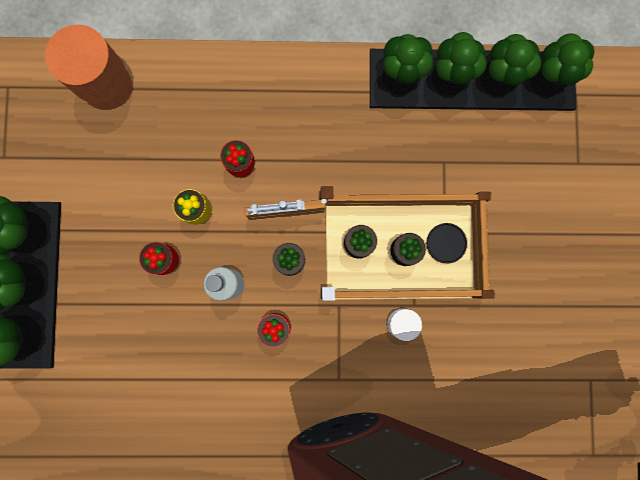

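Top view: gate open to the left (world +y), hinge post about (327,193), keeper (328,293), stray (289,259), saucer (447,243), pots at (360,241) and (408,249), mister (222,283), spool (405,324). I'll enlarge it to get the edges.

```bash
cat > h.py <<'E'
import numpy as np,cv2
from rig import arm,imaging
def ray(n,u,v):
    c=imaging.get_calibration(n);R=np.array(c['R']);d=R.T@np.array([(u-c['cx'])/c['fx'],(v-c['cy'])/c['fy'],1]);return -R.T@np.array(c['t']),d
def onz(n,u,v,z):
    o,d=ray(n,u,v);return o+d*(z-o[2])/d[2]
def tri(p,q):
    o1,d1=ray('top',*p);o2,d2=ray('side',*q);s=np.linalg.lstsq(np.c_[d1,-d2],o2-o1,rcond=None)[0];return (o1+d1*s[0]+o2+d2*s[1])/2
def blobs(m,lo,hi):
    n,l,st,ce=cv2.connectedComponentsWithStats(m.astype(np.uint8));return [(ce[i].round(1),st[i].tolist()) for i in range(1,n) if lo<st[i,4]<hi]
E
python3 - <<'E'
from h import *
for n in('top','side'):
    im=cv2.imread(f'pics/{n}0.png').astype(int);b,g,r=im[...,0],im[...,1],im[...,2]
    print(n,'green');[print(c,s,onz(n,*c,.08).round(3)) for c,s in blobs((g>1.4*r)&(g>1.4*b)&(g>25),40,1000)]
    print(n,'dark');[print(c,s,onz(n,s[0]+s[2]/2-.5,s[1]+s[3]/2-.5,.017).round(3)) for c,s in blobs(im.max(2)<60,300,3000)]
im=cv2.imread('pics/top0.png')[175:310,235:500];cv2.imwrite('pics/c.png',cv2.resize(im,None,fx=3,fy=3,interpolation=2))
E
```

```text
top green
[241.2 159.1] [238, 156, 7, 7, 42] [0.68  0.235 0.08 ]
[361.  240.2] [350, 229, 22, 22, 347] [0.531 0.014 0.08 ]
[410.1 248.1] [400, 237, 22, 23, 363] [ 0.517 -0.077  0.08 ]
[288.3 258.2] [278, 248, 22, 22, 353] [0.497 0.147 0.08 ]
[  7.6 340.4] [0, 314, 19, 54, 764] [0.347 0.644 0.08 ]
top dark
[446.3 242.8] [427, 223, 40, 40, 1244] [ 0.533 -0.16   0.017]
side green
[300.1 226.8] [291, 220, 20, 14, 207] [0.5   0.148 0.08 ]
[328.6 270.2] [318, 262, 22, 17, 287] [0.535 0.022 0.08 ]
[330.4 310.2] [318, 301, 25, 20, 365] [ 0.521 -0.068  0.08 ]
[572.  366.4] [559, 357, 30, 27, 331] [ 0.87  -0.233  0.08 ]
side dark
[300.4 243.7] [287, 223, 27, 39, 774] [0.501 0.168 0.017]
[328.5 308.9] [314, 263, 32, 85, 1746] [ 0.533 -0.01   0.017]
[347.9 375.7] [327, 357, 44, 38, 1284] [ 0.536 -0.158  0.017]
[  7.8 381.2] [0, 363, 17, 37, 313] [-0.011 -0.077  0.017]
```

View pics/c.png

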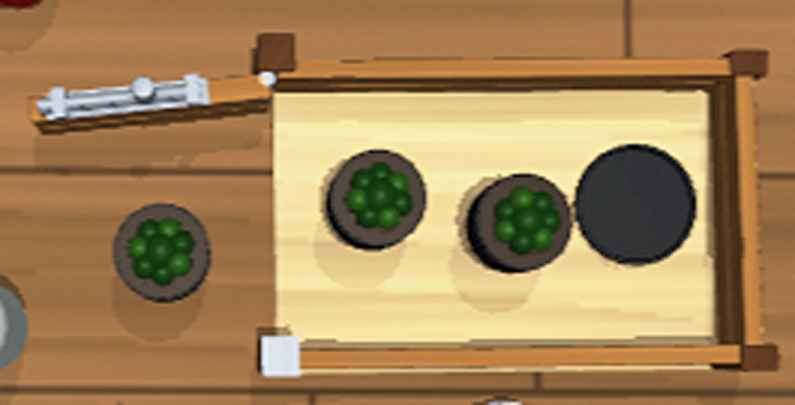

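Rim and saucer are clear: corners in crop/3+(235,175). Now computing the crate frame, gate and knob.

Run:
```python
from h import *
f=lambda u,v,z:onz('top',235+u/3,175+v/3,z)[:2].round(4)
print('hinge post',f(275,53,.072),'keeper',f(280,355,.091),'far+',f(748,62,.072),'far-',f(759,357,.072),'knob',f(143,88,.112),'hinge pin',f(268,78,.075),'gate end top',f(35,115,.073), f(38,103,.08))
# crate axes from hinge & keeper posts
h,k=f(275,53,.072),f(280,355,.091)
ex=(h-k)/np.linalg.norm(h-k);ey=np.array([-ex[1],ex[0]])
print('len',np.linalg.norm(h-k),'ex',ex,np.arctan2(*ex[::-1])); O=(h+k)/2-ex*.006-ey*.15;print('origin',O,'hinge',O+.08*ex+.15*ey)
far=f(748,62,.072)-f(759,357,.072);print('yaw far',np.arctan2(far[1],far[0]), 'saucer in crate', ex@(np.array([.5345,-.159])-O),ey@(np.array([.5345,-.159])-O))
print('mister top',onz('top',214,284,.17),'spool',onz('top',405,324,.04))
```

```text
hinge post [0.6199 0.0769] keeper [0.4334 0.0737] far+ [ 0.6168 -0.2185] far- [ 0.4334 -0.2215] knob [0.5908 0.1563] hinge pin [0.6036 0.0812] gate end top [0.5797 0.2245] [0.5861 0.222 ]
len 0.18652745106283955 ex [0.99985283 0.01715565] 0.01715649343460615
origin [ 0.52322423 -0.07478086] hinge [0.60063911 0.07656952]
yaw far 0.016356229383799742 saucer in crate 0.009829275508404098 -0.08440019016434425
mister top [0.44836889 0.26428662 0.17      ] spool [ 0.37608061 -0.07312474  0.04      ]
```

>>> carry_out(targets=[[0,0,0,-0.12],[0,0,0,-0.12],[0,0,0,-0.12],[0,0,0,-0.12],[0,0,0,-0.12],[0,0,0,-0.12],[0,0,0,-0.12],[0,0,0,-0.12],[0,0,0,-0.12],[0,0,0,-0.083]], jaw=0)

```text
time: 0.93
tool_pos: [0.2072, -0.4822, 0.3036]
orientation: [[-0.004, 1.0, -0.0], [1.0, 0.004, 0.001], [0.001, -0.0, -1.0]]
wrist_force: [-1.0, -0.2, -0.2]
gripper_width: 0.0852
gripper_force: 0.0
```

>>> carry_out(targets=[[2,1.5,0,0],[3.3,1.6,0,0],[3.3,1.6,0,0],[3.3,1.6,0,0],[3.3,1.6,0,0],[3.3,1.6,0,0],[3.3,1.6,0,0],[3.3,1.6,0,0],[3.3,1.6,0,0],[3.3,1.6,0,0]])

```text
time: 1.77
tool_pos: [0.3671, -0.1639, 0.3039]
orientation: [[0.002, 1.0, -0.0], [1.0, -0.002, 0.0], [0.0, -0.0, -1.0]]
wrist_force: [0.8, -0.2, -0.1]
gripper_width: 0.0856
gripper_force: 0.0
```

>>> carry_out(targets=[[3.3,1.3,0,0],[3.3,1.3,0,0],[3.3,1.3,0,0],[3.3,1.3,0,0],[3.3,1.3,0,0],[3.3,1.3,0,0],[3.3,1.3,0,0],[3.3,1.3,0,0],[3.3,1.3,0,0],[0,0,0,0]])

```text
time: 2.6
tool_pos: [0.4859, 0.1357, 0.3035]
orientation: [[-0.002, 1.0, 0.001], [1.0, 0.002, 0.002], [0.002, 0.001, -1.0]]
wrist_force: [-0.7, -0.2, 0.2]
gripper_width: 0.0851
gripper_force: 0.0
```

>>> carry_out(targets=[[1.2,1.2,2,0],[0,0,3,0],[0,0,3,0],[0,0,3,0],[0,0,2,0],[0,0,2,0],[0,0,2,0],[0,0,2,0],[0,0,1.3,0],[0,0,0,0]])

```text
time: 3.43
tool_pos: [0.4945, 0.1425, 0.0983]
orientation: [[0.002, 1.0, -0.005], [1.0, -0.002, -0.001], [-0.001, -0.005, -1.0]]
wrist_force: [-0.8, -0.5, -0.1]
gripper_width: 0.0856
gripper_force: 0.0
```

Run:
```python
from h import *
im=imaging.read_camera('side')[...,::-1];cv2.imwrite('pics/s1.png',cv2.resize(im[150:350,220:460],None,fx=3,fy=3))
```

```text
(no output)
```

View pics/s1.png

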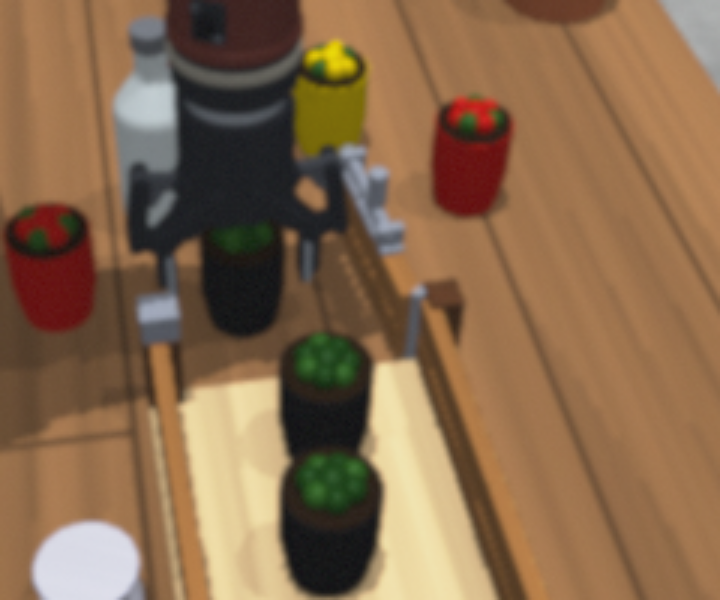

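The pot (crop (242,290)) is between the fingers, clear of gate and keeper; nudge and close.

>>> carry_out(targets=[[0.45,0.35,0,0],[0,0,0,0],[0,0,0,0]])

```text
time: 3.73
tool_pos: [0.501, 0.1479, 0.102]
orientation: [[0.002, 1.0, 0.002], [1.0, -0.002, 0.0], [0.0, 0.002, -1.0]]
wrist_force: [-0.8, 0.8, -0.4]
gripper_width: 0.0856
gripper_force: 0.0
```

>>> carry_out(targets=[[0,0,0,0],[0,0,0,0],[0,0,0,0],[0,0,0,0],[0,0,0,0],[0,0,0,0],[0,0,0,0],[0,0,0,0],[0,0,0,0],[0,0,0,0]], jaw=255)

```text
time: 4.57
tool_pos: [0.4999, 0.1476, 0.1017]
orientation: [[0.002, 1.0, 0.0], [1.0, -0.002, 0.0], [0.0, 0.0, -1.0]]
wrist_force: [-2.8, 0.6, 9.4]
gripper_width: 0.0586
gripper_force: 63.2
```

>>> carry_out(targets=[[0,0,-0.5,0],[0,0,-1,0],[0,0,-1.5,0],[0,0,-2,0],[0,0,-2,0],[0,0,-2,0],[0,0,-2,0],[0,0,-2,0],[0,0,-1,0],[0,0,0,0]])

```text
time: 5.4
tool_pos: [0.5011, 0.1477, 0.2434]
orientation: [[0.002, 1.0, 0.004], [1.0, -0.002, 0.001], [0.001, 0.004, -1.0]]
wrist_force: [0.6, -0.4, -1.9]
gripper_width: 0.0584
gripper_force: 64.9
```

>>> carry_out(targets=[[-1.5,0.3,0,0],[-3,0.3,0,0],[-3,0.3,0,0],[-3,0.3,0,0],[-3,0.3,0,0],[-3,0.3,0,0],[-3,0.3,0,0],[-3,0.3,0,0],[-3,0.3,0,0],[-2,0.3,0,0]])

```text
time: 6.23
tool_pos: [0.5289, -0.1299, 0.2397]
orientation: [[0.003, 1.0, -0.002], [1.0, -0.003, -0.0], [-0.0, -0.002, -1.0]]
wrist_force: [-0.1, 0.0, -2.9]
gripper_width: 0.0587
gripper_force: 64.8
```

>>> carry_out(targets=[[-1.2,0.2,0,0],[-1,0.2,0,0],[-0.5,0,0,0],[0,0,0,0],[0,0,0,0],[0,0,0,0]])

```text
time: 6.73
tool_pos: [0.5333, -0.1534, 0.2408]
orientation: [[0.001, 1.0, -0.0], [1.0, -0.001, 0.0], [0.0, -0.0, -1.0]]
wrist_force: [0.7, -0.0, -2.0]
gripper_width: 0.0584
gripper_force: 64.8
```

Run:
```python
from h import *
a=imaging.read_camera('side')[150:,220:460,::-1];b=imaging.read_camera('top')[170:335,310:510,::-1]
s=arm.state();print(s['tool_pos'],s['wrist_force'])
cv2.imwrite('pics/s2.png',np.hstack([cv2.resize(a,(400,550)),cv2.resize(b,(400,330)) if 0 else np.vstack([cv2.resize(b,(400,330)),np.zeros((220,400,3),np.uint8)])]))
```

```text
[ 0.5333657  -0.15359505  0.24095689] [-0.78302396  1.74089416 -3.40357014]
```

View pics/s2.png

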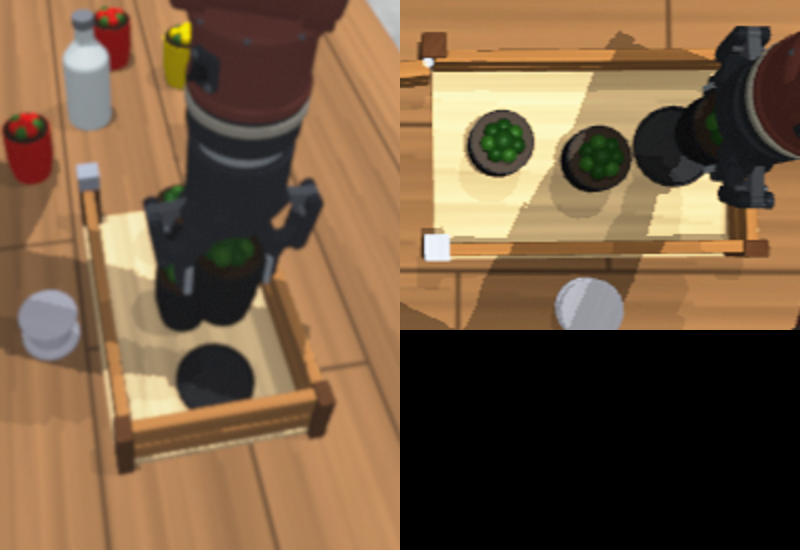

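>>> carry_out(targets=[[-0.55,0.1,1,0],[0,0,2,0],[0,0,2,0],[0,0,2,0],[0,0,2,0],[0,0,1.5,0],[0,0,1,0],[0,0,0.7,0],[0,0,0,0],[0,0,0,0]])

```text
time: 7.67
tool_pos: [0.5346, -0.1601, 0.119]
orientation: [[0.002, 1.0, 0.0], [1.0, -0.002, -0.0], [-0.0, 0.0, -1.0]]
wrist_force: [0.4, -0.2, -2.7]
gripper_width: 0.0587
gripper_force: 64.9
```

>>> carry_out(targets=[[0,0,0.2,0],[0,0,0.1,0],[0,0,0.1,0],[0,0,0,0],[0,0,0,0]])

```text
time: 8.08
tool_pos: [0.5345, -0.1601, 0.1152]
orientation: [[0.002, 1.0, 0.0], [1.0, -0.002, -0.0], [-0.0, 0.0, -1.0]]
wrist_force: [-0.2, 0.3, -2.5]
gripper_width: 0.0586
gripper_force: 64.9
```

>>> carry_out(targets=[[0,0,0.1,0],[0,0,0.1,0],[0,0,0,0],[0,0,0,0]])

```text
time: 8.42
tool_pos: [0.5345, -0.1601, 0.1137]
orientation: [[0.002, 1.0, 0.001], [1.0, -0.002, -0.0], [-0.0, 0.001, -1.0]]
wrist_force: [-3.5, 0.8, 7.8]
gripper_width: 0.0585
gripper_force: 65.8
```

>>> carry_out(targets=[[0,0,0,0],[0,0,0,0],[0,0,0,0],[0,0,0,0],[0,0,0,0],[0,0,0,0],[0,0,0,0]], jaw=0)

```text
time: 9.0
tool_pos: [0.5344, -0.16, 0.1128]
orientation: [[0.002, 1.0, -0.0], [1.0, -0.002, 0.0], [0.0, -0.0, -1.0]]
wrist_force: [1.0, -0.8, -0.2]
gripper_width: 0.0854
gripper_force: 0.0
```

>>> carry_out(targets=[[0,0,-0.5,0],[0,0,-1,0],[0,0,-2,0],[0,0,-3,0],[0,0,-3,0],[0,0,-3,0],[0,0,-3,0],[0,0,0,0],[0,0,0,0]])

```text
time: 9.75
tool_pos: [0.5353, -0.1604, 0.2704]
orientation: [[0.002, 1.0, 0.004], [1.0, -0.002, -0.002], [-0.002, 0.004, -1.0]]
wrist_force: [0.5, -0.7, -0.4]
gripper_width: 0.0852
gripper_force: 0.0
```

>>> carry_out(targets=[[2,0.5,0,0],[3.5,0.8,0,0],[3.5,1,0,0],[3.5,1,0,0],[3.5,1,0,0],[3.5,1,0,0],[3.5,1,0,0],[3.5,1,0,0],[3.5,1,0,0],[3.5,1,0,0]], jaw=255)

```text
time: 10.58
tool_pos: [0.6276, 0.1766, 0.2668]
orientation: [[0.002, 1.0, -0.002], [1.0, -0.002, -0.0], [-0.0, -0.002, -1.0]]
wrist_force: [0.9, -0.3, -1.1]
gripper_width: -0.0001
gripper_force: 0.0
```

Run:
```python
from h import *
b=imaging.read_camera('top')[:,:,::-1];cv2.imwrite('pics/t2.png',cv2.resize(b[130:330,220:500],None,fx=2.8,fy=2.8))
for n in('top','side'):
    im=imaging.read_camera(n).astype(int);r,g,b=im[...,0],im[...,1],im[...,2]
    [print(n,c,s,onz(n,*c,.092).round(3)) for c,s in blobs((g>1.4*r)&(g>1.4*b)&(g>25),100,700)]
```

```text
top [361.  240.2] [350, 229, 22, 22, 346] [0.53  0.015 0.092]
top [457.5 238.8] [447, 228, 22, 23, 365] [ 0.533 -0.161  0.092]
top [410.1 248.1] [400, 237, 22, 23, 362] [ 0.516 -0.074  0.092]
side [328.5 270.2] [318, 262, 22, 17, 294] [0.532 0.012 0.092]
side [330.4 310.2] [319, 301, 24, 20, 366] [ 0.519 -0.076  0.092]
side [352.1 351.9] [340, 340, 26, 24, 465] [ 0.537 -0.159  0.092]
side [571.3 365.5] [559, 357, 28, 24, 310] [ 0.861 -0.237  0.092]
```

View pics/t2.png

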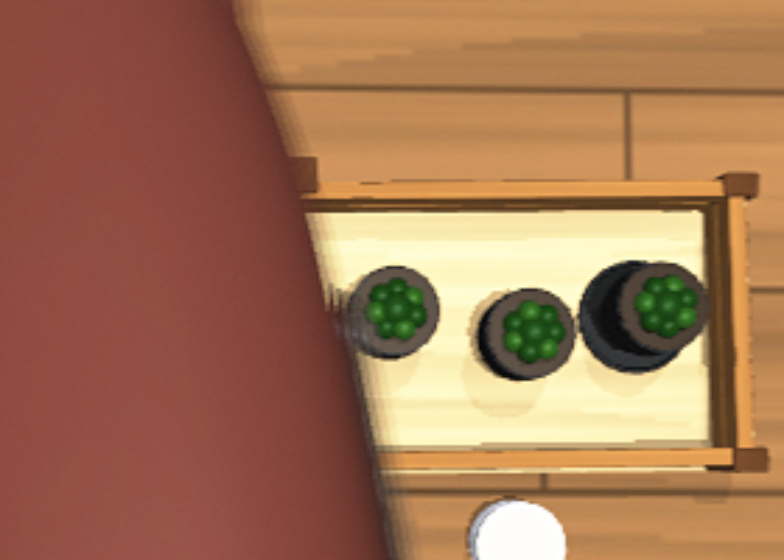

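Pot stands on the saucer (0.535,-0.160). Next, go beside the gate's outer face and down.

>>> carry_out(targets=[[0.7,0.8,0,0],[0,0,0,0],[0,0,2,0],[0,0,3,0],[0,0,3,0],[0,0,2.5,0],[0,0,2,0],[0,0,1.3,0],[0,0,0,0],[0,0,0,0]])

```text
time: 11.57
tool_pos: [0.6353, 0.1807, 0.1294]
orientation: [[0.003, 1.0, -0.002], [1.0, -0.003, -0.0], [-0.0, -0.002, -1.0]]
wrist_force: [0.2, 0.0, 1.3]
gripper_width: -0.0001
gripper_force: 0.0
```

>>> carry_out(targets=[[0.5,-1.2,0.3,0],[0.4,-1.2,0,0],[0,-1.1,0,0],[0,-1.1,0,0],[-0.3,-1.4,0,0],[-0.4,-1.4,0,0],[-0.7,-1.3,0,0],[-0.8,-1.3,0,0],[0,0,0,0],[0,0,0,0]])

```text
time: 12.4
tool_pos: [0.5366, 0.1687, 0.1283]
orientation: [[0.003, 1.0, 0.002], [1.0, -0.003, 0.0], [0.0, 0.002, -1.0]]
wrist_force: [0.4, 0.6, 0.4]
gripper_width: 0.0001
gripper_force: 0.0
```

>>> carry_out(targets=[[-1.1,-1.2,0.2,0],[-1.1,-1.2,0,0],[-0.9,-0.5,0,0],[-0.9,-0.5,0,0],[-1,-0.5,0,0],[-0.7,-0.2,0,0],[-0.7,-0.1,0,0],[-0.4,0,0,0],[0,0,0,0],[0,0,0,0]])

```text
time: 13.23
tool_pos: [0.4941, 0.1008, 0.1248]
orientation: [[0.003, 1.0, -0.0], [1.0, -0.003, -0.0], [-0.0, -0.0, -1.0]]
wrist_force: [0.3, 0.9, -0.0]
gripper_width: -0.0001
gripper_force: 0.0
```

Run:
```python
from h import *
a=imaging.read_camera('side')[:,:,::-1];cv2.imwrite('pics/s3.png',cv2.resize(a[150:350,220:460],None,fx=3,fy=3))
```

```text
(no output)
```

View pics/s3.png

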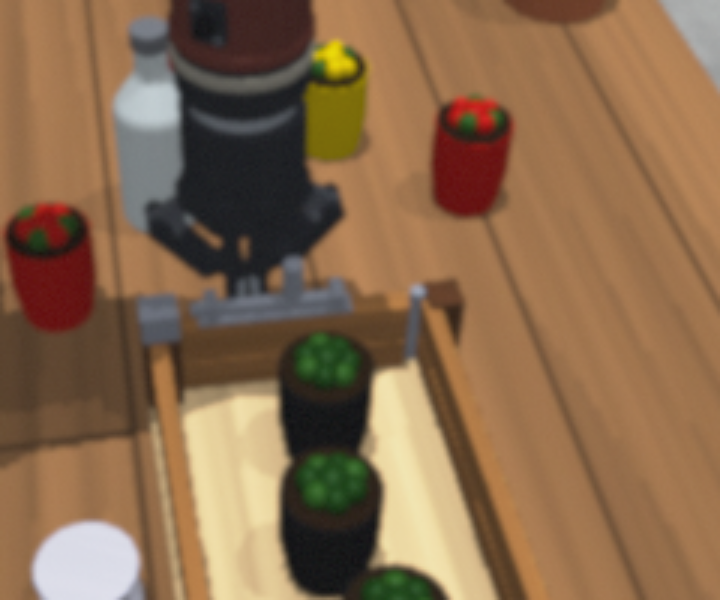

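The gate is almost shut (leaf along crop y≈300, knob at (293,275)). Keep pressing gently until the stop is felt.

>>> carry_out(targets=[[-0.2,0,0,0],[-0.2,0,0,0],[-0.2,0,0,0],[-0.1,0,0,0],[0,0,0,0]])

```text
time: 13.7
tool_pos: [0.4938, 0.0958, 0.1249]
orientation: [[-0.0, 1.0, -0.0], [1.0, 0.0, 0.004], [0.004, -0.0, -1.0]]
wrist_force: [0.1, 12.5, -0.5]
gripper_width: 0.0001
gripper_force: 0.0
```

Run:
```python
from h import *
print(onz('side',220+293/3,150+262/3,.112), onz('side',220+293/3,150+290/3,.09))
```

```text
[0.52368216 0.07925642 0.112     ] [0.52350194 0.07633261 0.09      ]
```

>>> carry_out(targets=[[0.6,0,0,0],[1,0,0,0],[0.8,0,-2,0],[0,0,-3,0],[0,1.5,-2,0],[-1,2.5,0,0],[-1.3,2,0,0],[-1.2,0.5,0,0],[0,0,0,0],[0,0,0,0]])

```text
time: 14.53
tool_pos: [0.5581, 0.0827, 0.1943]
orientation: [[0.003, 1.0, -0.002], [1.0, -0.003, -0.0], [-0.0, -0.002, -1.0]]
wrist_force: [0.1, 0.6, 0.4]
gripper_width: 0.0003
gripper_force: 0.0
```

>>> carry_out(targets=[[-0.5,0,0,0],[0,0,0.8,0],[0,0,0.8,0],[0,0,0.7,0],[0,0,0.3,0],[0,0,0,0],[0,0,0,0]])

```text
time: 15.12
tool_pos: [0.5586, 0.0781, 0.1686]
orientation: [[0.002, 1.0, -0.001], [1.0, -0.002, 0.0], [0.0, -0.001, -1.0]]
wrist_force: [0.3, 0.2, 0.5]
gripper_width: -0.0001
gripper_force: 0.0
```

>>> carry_out(targets=[[0,-0.3,0.2,0],[0,-0.7,0,0],[0,-0.7,0,0],[0,-0.7,0,0],[0,-0.7,0,0],[0,-0.7,0,0],[0,-0.6,0,0],[0,-0.4,0,0],[0,0,0,0],[0,0,0,0]])

```text
time: 15.95
tool_pos: [0.5104, 0.0781, 0.167]
orientation: [[0.002, 1.0, -0.001], [1.0, -0.002, 0.0], [0.0, -0.001, -1.0]]
wrist_force: [-0.4, -0.3, 0.9]
gripper_width: -0.0001
gripper_force: 0.0
```

>>> carry_out(targets=[[0,-0.3,0,0],[0,-0.2,0,0],[0,-0.2,0,0],[0,0,0,0]])

```text
time: 16.28
tool_pos: [0.5046, 0.0781, 0.1671]
orientation: [[0.002, 1.0, 0.002], [1.0, -0.002, 0.0], [0.0, 0.002, -1.0]]
wrist_force: [4.7, -0.5, -3.5]
gripper_width: -0.0002
gripper_force: 2.2
```

>>> carry_out(targets=[[0,-0.2,0,0],[0,-0.1,0,0],[0,0,0,0]])

```text
time: 16.53
tool_pos: [0.5039, 0.0781, 0.1674]
orientation: [[0.002, 1.0, 0.006], [1.0, -0.002, 0.0], [0.0, 0.006, -1.0]]
wrist_force: [13.5, 0.9, -9.6]
gripper_width: -0.0001
gripper_force: 6.7
```

>>> carry_out(targets=[[0,0.7,0,0],[0,0.5,-1,0],[0,0,-3,0],[0,0,-3,0],[0,0,-3,0],[-2,-3,-2,0],[-3,-3,0,0],[-3,-3,0,0],[-3,-3,0,0],[-3,-3,0,0]])

```text
time: 17.37
tool_pos: [0.3627, -0.0599, 0.2867]
orientation: [[0.001, 1.0, -0.001], [1.0, -0.001, 0.0], [0.0, -0.001, -1.0]]
wrist_force: [1.4, -2.3, 0.9]
gripper_width: 0.0003
gripper_force: 0.0
```

>>> carry_out(targets=[[-3,-1,0,0],[-3,0,0,0],[-3,0,0,0],[-3,0,0,0],[-3,0,0,0],[-3,0,0,0],[0,0,0,0],[0,0,0,0]])

```text
time: 18.03
tool_pos: [0.3539, -0.2403, 0.2865]
orientation: [[0.004, 1.0, -0.001], [1.0, -0.004, 0.001], [0.001, -0.001, -1.0]]
wrist_force: [0.1, 0.4, -1.2]
gripper_width: 0.0001
gripper_force: 0.0
```

Run:
```python
from h import *
a=imaging.read_camera('top')[:,:,::-1];cv2.imwrite('pics/t3.png',cv2.resize(a[175:340,300:500],None,fx=3.6,fy=3.6))
```

```text
(no output)
```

View pics/t3.png

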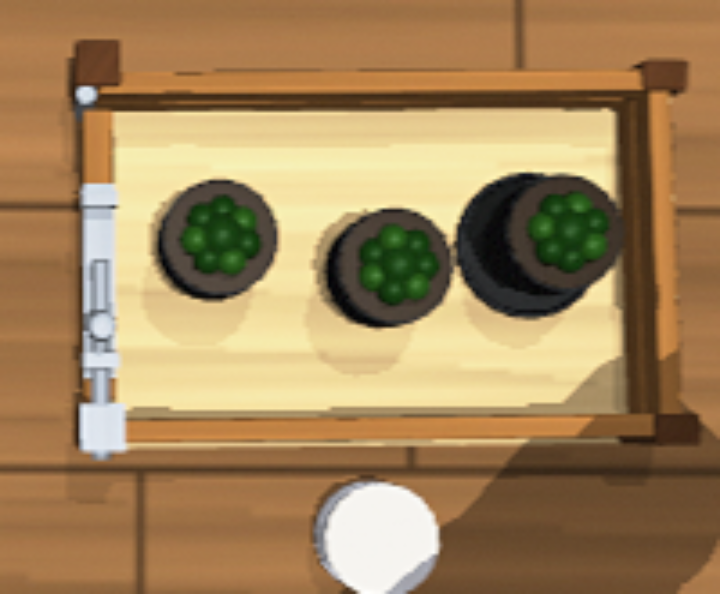

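The bolt tip shows beyond the keeper (crop (100,452)), the gate lies along the end, and the pot on the saucer is centred once parallax is allowed for. Handing in.

```bash
python3 -c "
from rig import job;print(job.close_job())"
```

```text
the job is handed in; nothing more can be done
None
```

I set the cutting on the saucer and let go, shut the gate onto its stop, then slid the bolt through the keeper; the job was handed in at about 18 s, and the hand-in returned no verdict.

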